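Set up the marking bench for the next sprocket

ROBOT

A 6-joint arm with a two-finger parallel gripper is mounted at the origin on the work surface. World frame = base frame: x ahead of the robot, y to its left, z up, the work surface at z = 0. Lengths are in m, angles in degrees, forces in N, time in s.
With the tool pointing down it reaches from about 0.3 to 0.75 m from the base axis. Payload 8.5 kg.
Tool frame: the origin (TCP) lies midway between the tips of the shut fingers; the grasp point (between the pads) lies 19 mm behind it; z points along the fingers, y is the line along which they close (so a half turn about z gives the same grasp; the last joint's range is limited). The gripper opens to 88 mm and grips with 3 to 60 N. Pads are 18 mm wide; open, the fingers measure 123 mm over their backs; the gripper's body (75 mm by 187 mm) begins 45 mm behind the grasp point.
Start: joints at [64.612, 21.807, 74.336, -0, 83.858, -12.336], TCP at [0.124, 0.536, 0.239] pointing down, gripper open.
Joint ranges: [-178.18, 178.18], [-50.72, 133.34], [12.68, 142.11], [-81.47, 261.47], [9.98, 163.14], [-165.26, 165.26]. Speed limits (degrees/s): [136.94, 136.94, 180, 180, 180, 180].

INTERFACE

Orientations are given as [roll, pitch, yaw] about the fixed x, y, z axes, in that order (R = Rz(yaw) Ry(pitch) Rx(roll)).
In Python, from station import manip gives the robot as it stands.
- The arm moves only by the tool step_arm, never from a script. Its argument "rows" is one flat list of numbers, 6 for each row, row after row: the shift along the tool's x, y, z scaled (see below), then the turn, a rotation vector about the tool's x, y, z scaled (see below). A call has 1 to 20 rows; each row shifts and turns the commanded pose from where the row before left it, along the tool's axes as they then stand; what a row does not reach is not made up. The controller multiplies each number of a shift by 0.4 m and each number of a turn by pi/2 rad. A row lasts 1/12 s, in which the tool goes at most 41.7 mm and 7.16 degrees, less where a joint would pass 70% of its speed; a pose out of reach is approached as far as the arm can. A call with a number of a shift or a turn outside -1 to 1 is refused whole. A call with a gripper value outside its range is refused whole. "claw" is the gripper's target within -1 to 1 (fully open at 1, half-way at 0, shut at -1), set as the call begins (left out, the last holds). The fingers move at their own pace and stop on an object; the grip force is fixed at half the most. Time passes only in rows, so rows that do not move let the fingers close. It gives the time, the measured TCP pose, the force, the opening and the grip force at its end, in the units of the state.
- manip.get_obs(): the state, without advancing time (a new reading comes with each control period).
- manip.grab_frame(name): name is "side" or "top" or "wrist"; returns (picture, depth): 480x640x3 uint8, red, green, blue; 480x640 float32, m along the optical axis (not along the pixel's ray), 0 where there is no reading.
- manip.camera_params(name): a dict with "fx", "fy", "cx", "cy" (pixels), "extrinsics" (4x4, takes a point from camera to world coordinates); the wrist camera has in their place "hand_eye" (4x4, takes a point from camera to tool coordinates, whose origin is the TCP and whose axes are the flange's). Camera axes: x right, y up, looking along -z (the intrinsics and any distortion apply to the point x, -y, -z); pixel columns grow to the right and rows downward; lengths in m; the calibration is good to about 2 mm. A picture is of the moment at which its call begins: read the wrist's pose just before it. camera_params takes no time and is no camera call.
- manip.hand_in(): hands the job in; it is judged then, once.
The state is a dict: "clock": time; "q": joint angles; "qd": joint speeds; "joint_efforts": joint torques, N m; "eef_pos": TCP position; "tool_rot": TCP orientation; "contact_force": force on the tool from outside, world axes, zero at the start; "torque": the same for the moment, N m; "grip_width": finger opening in m; "grip_force": force on a finger pad.
Only numpy, scipy, OpenCV 4.12 (cv2) and the standard library are available. Lean on these libraries where they do the work, as an engineer would, in place of code of your own. Each camera call takes 0.05 s, during which the arm holds its last target. There are 200 camera calls.

TASK

Set up the marking bench for the next sprocket: take the hubbed sprocket out of the tray and set it down gently, hub up, centred on the round platen. Then, on the sloping control box, turn the outer knob until its pointer line meets the fixed tab while the inner knob stays as it was, and after that turn the inner knob until its line meets the tab too, leaving the outer knob where you set it. Finally throw the lock lever fully over to the front, low side of the control box and let go; do not shift or knock over the other things on the bench.

Things in the scene. Friction and masses are not known exactly. Their poses are not given: they have to be found in the camera images.
- sprocket_mid (a point): Centre of the loose hubbed steel sprocket, half-way up (19 mm above its underside). Toothed disc 100 mm across, 7 mm thick, with a plain round hub on top 36 mm in diameter and 31 mm high (38 mm in all); about 0.5 kg. z up along the hub. Starts hub up, flat in the tray. The like wheel without a hub is another part.
- tray: Open blue plastic tray, fixed, outer size 180 x 180 x 38 mm high, walls and floor 4 mm. Origin at the centre of its underside, on the table; z up.
- platen_top (a point): Centre of the flat top of the round aluminium platen, 124 mm in diameter, fixed, 40 mm above the table; a thin scribed circle 106 mm in diameter marks the centre. z up. Platen and tray may change places.
- panel: Sloping face (160 x 160 mm, fixed, 32 degrees from level) of the grey control box. Origin: on the face, on the axis of the two knobs, mid-face, 100 mm above the table. z: out of the face along that axis; x: up the slope to the fixed tab; y: across. The tab is a black bar on the face, 35 to 61 mm from the axis along +x, 7 mm wide, 4 mm high.
- console: Control box with its fixed steel base plate (160 x 283 mm, 12 mm thick). Origin on the table straight below the panel's origin; z up, x level, from the low front of the face to its high back (the face looks away from the robot). The box's highest edge is 142 mm above the table, at the back. The lock lever stands on the base plate, its pivot at y = +150 mm, 74 mm above the table, x = 0, on a 40 mm plinth.
- outer_knob (a joint): Angle of the outer (lower, wide, black) knob: a round knob 60 mm in diameter between 5 and 36 mm above the face. 0 when its white pointer line points at the tab, positive counter-clockwise seen from above the face. Starts about 0.6 to 1.3. Stays where it is left (about 0.06 N m of friction); turns freely of the inner knob.
- inner_knob (a joint): Angle of the inner (upper, narrow, aluminium) knob: a round knob 30 mm in diameter between 36 and 61 mm above the face, coaxial with the outer one. 0 when its black pointer line points at the tab, positive counter-clockwise seen from above the face. Starts about -1.3 to -0.6. Stays where it is left (about 0.04 N m of friction).
- inner_pointer (a point): Outer end of the inner knob's pointer line, on the edge of its top, 15 mm from the axis and 61 mm above the face.
- lock_lever (a joint): Angle of the lock lever, a steel stem 10 mm thick with a ball of 26 mm at its end, 80 mm from the pivot. 0: leaning 0.5 rad from vertical towards the console's back (+x); 0.5: upright; 1.0: its stop, leaning 0.5 rad to the console's front (-x). Starts at 0 to 0.15. Stays where it is left; about 1 N at the ball moves it.
- lock_lever_tip (a point): Centre of the lock lever's steel ball (26 mm in diameter), 80 mm from the pivot: about 144 mm above the table at either end of its swing, 154 mm when upright.
- flat_wheel: Bystander: toothed steel wheel 100 mm across, 8 mm thick, no hub, lying flat. Origin at the centre of its underside.
- spanner: Bystander: steel spanner 170 mm long, lying along its x.
- oil_bottle: Bystander: white bottle with black cap, 56 mm across and 150 mm high, standing. Origin at the centre of its underside.
- link_block: Bystander: short piece of chain with four rollers, 112 mm long along its x, 22 mm wide, 30 mm high. Origin at the centre of its underside.
- pin_cup: Bystander: steel cup 70 mm across and 80 mm high, standing. Origin at the centre of its underside.

How it is judged:
By the outcome, as a careful person would: the job done as asked, in the order asked, and still so for the second after the job is handed in, with the robot touching nothing.
It also fails if it takes over 72 s, if anything falls off the work surface, if the arm or the gripper's body presses on something with over 40 N, if the wrist force passes 120 N, or if a joint passes its speed limit or range.

## Working session

There is one attempt and no reset: what is moved stays moved. The work goes in short steps, Python scripts to look and compute and a tool call to move; the robot and the scene stay as the last step left them, time stands still between calls to the robot, and variables do not carry over. Pictures are saved under pics/ and viewed, at most 10 in all, crops included, and the job is handed in when it is done.

Besides the shell and the picture viewer there is one more tool, called after "Request:" as name(argument=value, ...) on one line, values as JSON. step_arm: Moves the arm, as the interface text tells. Its arguments: {"type":"object","properties":{"rows":{"type":"array","items":{"type":"number","minimum":-1,"maximum":1}},"claw":{"type":"number"}},"required":["rows"]}

```bash
mkdir -p pics; ls
cat > h.py <<'E'
import numpy as np,cv2
from station import manip
from scipy.spatial.transform import Rotation as R
def toolT(o=None):
    o=o or manip.get_obs(); T=np.eye(4); T[:3,:3]=R.from_euler('xyz',o['tool_rot'],degrees=True).as_matrix(); T[:3,3]=o['eef_pos']; return T
def grab(n):
    o=manip.get_obs(); p=manip.camera_params(n); im,d=manip.grab_frame(n)
    E=np.array(p['extrinsics']) if 'extrinsics' in p else toolT(o)@np.array(p['hand_eye'])
    return im,d,p,E
def cloud(d,p,E):
    v,u=np.mgrid[0:d.shape[0],0:d.shape[1]]
    P=np.stack([(u-p['cx'])/p['fx']*d,-(v-p['cy'])/p['fy']*d,-d,np.ones_like(d)],-1)
    return (P@E.T)[...,:3]
E
python3 - <<'E'
from h import *
print(manip.get_obs())
for n in ['side','top','wrist']:
    im,d,p,E=grab(n); print(n,{k:v for k,v in p.items()},E.round(3).tolist())
    np.savez('pics/'+n+'0.npz',im=im,d=d,E=E,X=cloud(d,p,E))
    cv2.imwrite('pics/%s0.png'%n,im[...,::-1])
E
```

```text
pics
{'clock': 0.0, 'q': array([ 6.46101115e+01,  2.18418771e+01,  7.43861309e+01,  1.43578033e-03,
        8.38591991e+01, -1.23361704e+01]), 'qd': array([0.03633301, 0.00636416, 0.01671821, 0.01787838, 0.06231668,
       0.06663317]), 'joint_efforts': array([-8.63881396e-04, -4.37937820e+01, -2.24557132e+01,  7.13162636e-02,
        3.53042374e-02, -1.13610381e-04]), 'eef_pos': array([0.1240966 , 0.53551649, 0.23812136]), 'tool_rot': array([-1.79915111e+02, -2.00259027e-02,  1.66946112e+02]), 'contact_force': array([ 0.20093869,  0.28033379, -0.313605  ]), 'torque': array([-0.00093143, -0.00314276,  0.0363955 ]), 'grip_force': 0.0, 'grip_width': 0.08767377582811112}
side {'fx': 526.8844081713585, 'fy': 526.8844081713585, 'cx': 316.00925578399244, 'cy': 237.9982543876984, 'extrinsics': array([[ 0.95287004,  0.24213181, -0.18278643,  0.31713227],
       [-0.3031817 ,  0.73829356, -0.6024977 , -0.73278422],
       [-0.01093381,  0.62951951,  0.77690774,  0.96063399],
       [ 0.        ,  0.        ,  0.        ,  1.        ]])} [[0.953, 0.242, -0.183, 0.317], [-0.303, 0.738, -0.602, 
[... 422 characters left out ...]
  ]])} [[-0.024, 0.983, -0.183, 0.322], [-1.0, -0.022, 0.017, -0.072], [0.013, 0.183, 0.983, 1.099], [0.0, 0.0, 0.0, 1.0]]
wrist {'fx': 336.1760484213958, 'fy': 336.1760484213958, 'cx': 314.7975657839138, 'cy': 242.1219603852625, 'hand_eye': array([[ 5.66032852e-04,  9.46246344e-01,  3.23446341e-01,
         8.52289426e-02],
       [ 9.99999832e-01, -4.95261370e-04, -3.01111757e-04,
         6.93659058e-04],
       [-1.24735421e-04,  3.23446457e-01, -9.46246466e-01,
        -1.45482314e-01],
       [ 0.00000000e+00,  0.00000000e+00,  0.00000000e+00,
         1.00000000e+00]])} [[0.225, -0.922, -0.315, 0.041], [0.974, 0.213, 0.074, 0.556], [-0.001, -0.323, 0.946, 0.384], [0.0, 0.0, 0.0, 1.0]]
```

View pics/top0.png

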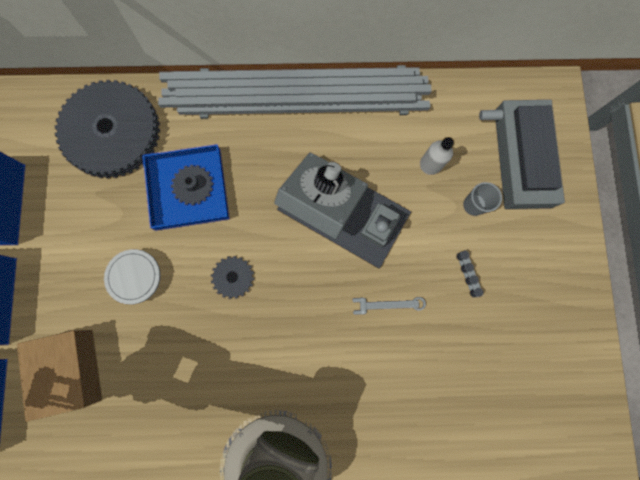

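View pics/side0.png

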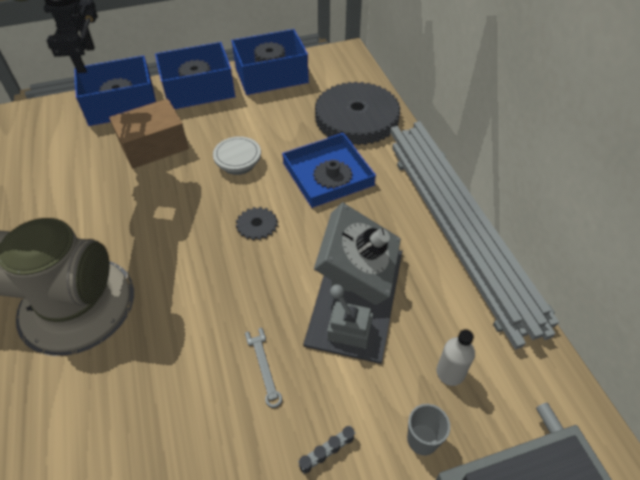

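The top view shows the sprocket hub at about (195,182) in the tray, the platen at (132,277), the knobs at (330,175), the lever ball at (383,226), and the flat wheel at (233,277). The side view agrees. Next I'll turn these into positions.

```bash
cat > m.py <<'E'
from h import *
for n in ['top','side']:
    z=np.load('pics/%s0.npz'%n); X=z['X'];im=z['im'].astype(int);d=z['d']; print(n, X[420,150] if n=='top' else X[300,200])
    def cir(m,t):
        m=m.astype(np.uint8); k,l,s,c=cv2.connectedComponentsWithStats(m)
        if k<2: print(t,'none');return
        i=1+np.argmax(s[1:,4]); P=X[l==i]; (cx,cy),r=cv2.minEnclosingCircle(P[:,:2].astype(np.float32))
        print(t,'px',c[i].round(1),'N',s[i,4],'mean',P.mean(0).round(4),'circ',round(cx,4),round(cy,4),'r',round(r,4))
    Z=X[...,2]
    def near(x,y,r): return np.hypot(X[...,0]-x,X[...,1]-y)<r
    # approximate locations from top px
    T=np.load('pics/top0.npz')['X']
    a=T[180,205];cir(near(*T[182,197][:2],.09)&(Z>.034)&(Z<.046)&near(*T[184,194][:2],.03),'hubtop')
    b=T[277,132];cir(near(*b[:2],.09)&(Z>.034)&(Z<.046),'platen')
    blue=(im[...,2]>im[...,0]+60)
    m=blue&near(*a[:2],.16)&(Z>.033)&(Z<.043); P=X[m][:,:2].astype(np.float32)
    if len(P): print('tray',cv2.minAreaRect(P))
    c=T[277,220];cir(near(*c[:2],.08)&(Z>.004)&(Z<.014),'wheel')
    e=T[178,328]
    cir(near(*e[:2],.1)&(Z>.143),'knobtop')
    # console face plane: fit
    f=T[226,383];cir(near(*f[:2],.05)&(Z>.12),'ball')
    base=near(*T[205,345][:2],.2)&(Z>.008)&(Z<.016); P=X[base][:,:2].astype(np.float32); print('base',len(P),cv2.minAreaRect(P))
    face=near(*e[:2],.12)&(Z>.05)&(Z<.145); P=X[face]
    best=None;rng=np.random.default_rng(0)
    for _ in range(500):
        q=P[rng.choice(len(P),3,replace=False)]; nn=np.cross(q[1]-q[0],q[2]-q[0]); L=np.linalg.norm(nn)
        if L<1e-6: continue
        nn=nn/L*np.sign(nn[2]); 
        if abs(np.degrees(np.arccos(nn[2]))-32)>6: continue
        s=abs((P-q[0])@nn)<.0025
        if best is None or s.sum()>best.sum(): best=s
    if best is None: print('no plane');continue
    Q=P[best]; mu=Q.mean(0); nn=np.linalg.svd(Q-mu)[2][2]; nn*=np.sign(nn[2]); print('plane',best.sum(),mu,nn,'tilt',np.degrees(np.arccos(nn[2])),'xdir yaw',np.degrees(np.arctan2(-nn[1],-nn[0])))
E
python3 m.py
python3 - <<'E'
import cv2,numpy as np
a=cv2.imread('pics/top0.png')[130:280,255:425];b=cv2.imread('pics/side0.png')[195:365,300:420]
a=cv2.resize(a,None,fx=3,fy=3,interpolation=2);b=cv2.resize(b,(int(120*450/170),450),interpolation=2)
c=np.hstack([a[:450,:],b[:450]]);c=c[:,:900]
cv2.imwrite('pics/c0.png',cv2.resize(c,(780,int(450*780/c.shape[1])),interpolation=2))
E
```

```text
top [0.10759606 0.27626257 0.00138442]
hubtop px [189.2 181.4] N 173 mean [0.6439 0.1925 0.0406] circ 0.645 0.1937 r 0.0183
platen px [131.8 276.5] N 2359 mean [0.4236 0.317  0.0394] circ 0.4238 0.3179 r 0.0628
tray ((0.6369544267654419, 0.20470204949378967), (0.18298093974590302, 0.1805107742547989), 7.596492290496826)
wheel px [232.  277.1] N 1248 mean [0.4199 0.096  0.0073] circ 0.4213 0.0948 r 0.0523
knobtop px [332.8 169.4] N 174 mean [ 0.6306 -0.1383  0.1508] circ 0.6315 -0.139 r 0.0176
ball px [382.  226.3] N 121 mean [ 0.5042 -0.2356  0.1564] circ 0.5051 -0.2365 r 0.0127
base 2410 ((0.5493929982185364, -0.19226571917533875), (0.2859693467617035, 0.23499347269535065), 40.74530792236328)
plane 2441 [ 0.59698536 -0.11859932  0.10768336] [ 0.4498755  -0.27457034  0.84983714] tilt 31.80604007397809 xdir yaw 148.60323289958373
side [ 0.2546189  -0.07692948  0.00498278]
hubtop px [332.7 165.2] N 112 mean [0.645 0.192 0.042] circ 0.6462 0.1953 r 0.0178
platen px [237.1 152.6] N 1264 mean [0.4255 0.3155 0.0415] circ 0.4272 0.3208 r 0.067
tray ((0.6371705532073975, 0.2063044309616089), (0.18092605471611023, 0.18370786309242249), 7.696358680725098)
wheel px [256.6 222.2] N 1060 mean [0.4212 0.0958 0.0091] circ 0.4211 0.1009 r 0.0561
knobtop px [380.9 235.5] N 202 mean [ 0.6315 -0.1395  0.1517] circ 0.6327 -0.135 r 0.0185
ball px [338.2 292.3] N 192 mean [ 0.5071 -0.2398  0.1522] circ 0.5081 -0.2377 r 0.0143
base 3200 ((0.5703094005584717, -0.20510685443878174), (0.36200380325317383, 0.22284840047359467), 26.212392807006836)
plane 2901 [ 0.59883477 -0.12920215  0.10543047] [ 0.44840591 -0.27844306  0.84935364] tilt 31.85856314041458 xdir yaw 148.16128789217288
```

View pics/c0.png

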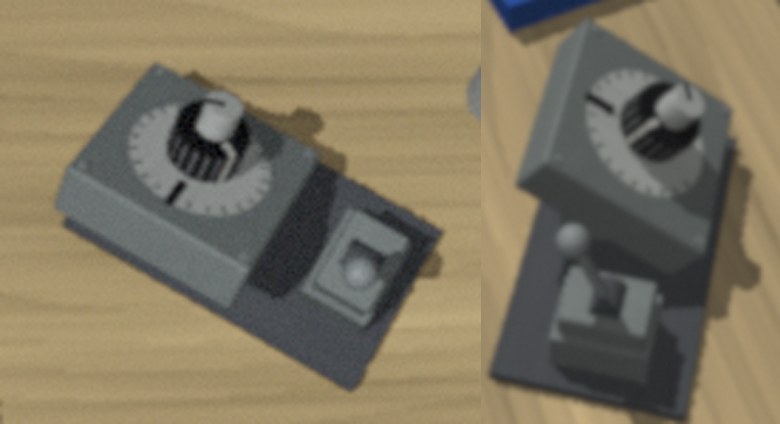

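The crop shows the tab at lower left of the dial, the outer pointer line at lower right (positive angle) and the inner line at upper left (negative). The plane tilt of 31.8° and the heights match the description. I'm moving over the sprocket now.

Request:
step_arm(rows=[-0.075,-0.028,0,0,0,0,-0.075,-0.028,0,0,0,0,-0.075,-0.028,0,0,0,0,-0.075,-0.028,0,0,0,0,-0.075,-0.028,0,0,0,0,-0.075,-0.028,0,0,0,0,-0.075,-0.028,0,0,0,0,-0.075,-0.028,0,0,0,0,-0.075,-0.028,0,0,0,0,-0.075,-0.028,0,0,0,0,-0.075,-0.028,0,0,0,0,-0.075,-0.028,0,0,0,0,-0.075,-0.028,0.03,0,0,0,-0.075,-0.028,0.03,0,0,0,-0.075,-0.028,0.03,0,0,0,-0.075,-0.028,0.03,0,0,0,-0.075,-0.028,0.03,0,0,0,-0.075,-0.028,0.03,0,0,0,-0.05,-0.015,0.02,0,0,0,0,0,0,0,0,0], claw=0.2)

```text
clock: 1.82
eef_pos: [0.6249, 0.2042, 0.1556]
tool_rot: [-179.9, -0.2, 166.7]
contact_force: [0.3, 0.3, -0.2]
grip_width: 0.053
grip_force: 0.0
```

```bash
cat >> h.py <<'E'
def plan(pos,Rg=None,n=10,o=None):
    "constant row (6 numbers) repeated n times from measured pose to goal"
    T=toolT(o);R0=T[:3,:3];Rg=R0 if Rg is None else Rg
    w=R.from_matrix(R0.T@Rg).as_rotvec()/n
    V=sum(R.from_rotvec(k*w).as_matrix() for k in range(n))
    v=np.linalg.solve(V,R0.T@(np.array(pos)-T[:3,3]))
    print(n,'rows of',np.r_[v/.4,w/(np.pi/2)].round(4).tolist())
def down(yaw): return R.from_euler('xyz',[180,0,yaw],degrees=True).as_matrix()
def circ(X,m,z0,z1,c,r):
    m=m&(X[...,2]>z0)&(X[...,2]<z1)&(np.hypot(X[...,0]-c[0],X[...,1]-c[1])<r)
    P=X[m]; q=cv2.minEnclosingCircle(P[:,:2].astype(np.float32)); return len(P),P.mean(0).round(4),np.round(q[0],4),round(q[1],4)
E
python3 - <<'E'
from h import *
o=manip.get_obs();print(o['clock'],o['eef_pos'],o['tool_rot'],o['q'].round(1),o['grip_width'])
im,d,p,E=grab('wrist');X=cloud(d,p,E);cv2.imwrite('pics/w1.png',im[...,::-1])
t=d>0
print('hub',circ(X,t,.036,.048,(.645,.193),.028),'disc',circ(X,t,.006,.017,(.645,.193),.06))
plan([.645,.193,.020],down(167),10)
E
```

```text
1.8167 [0.62491915 0.20419031 0.15564749] [-1.79899050e+02 -1.63872482e-01  1.66743998e+02] [  7.8  36.3  62.9  -0.   81.  -68.9] 0.052961808669051355
hub (1376, array([0.6458, 0.1968, 0.0416]), array([0.6466, 0.1963]), 0.018) disc (6589, array([0.6424, 0.1976, 0.0106]), array([0.6438, 0.1991]), 0.0561)
10 rows of [-0.006, -0.0019, 0.0342, -0.0001, -0.0002, -0.0002]
```

View pics/w1.png

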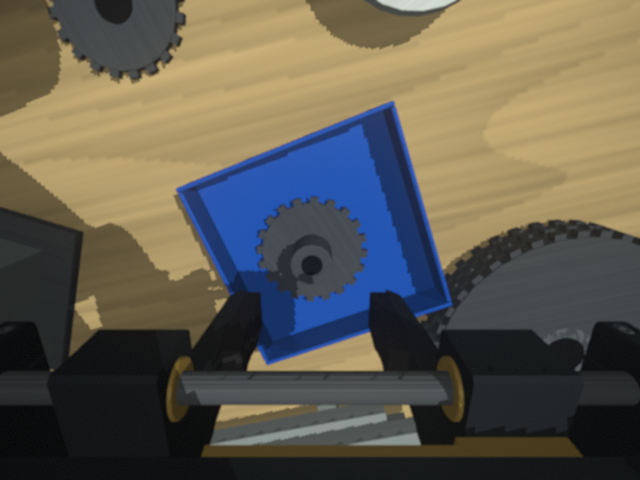

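The wrist view shows the hub at (312,258), between the finger lines and well clear of the tray walls. Correcting sideways, then descending.

Request:
step_arm(rows=[-0.014,-0.0026,0.03,0,0,0,-0.014,-0.0026,0.03,0,0,0,-0.014,-0.0026,0.03,0,0,0,-0.014,-0.0026,0.03,0,0,0,0,0,0.03,0,0,0,0,0,0.03,0,0,0,0,0,0,0,0,0,0,0,0,0,0,0,0,0,0,0,0,0])

```text
clock: 2.62
eef_pos: [0.644, 0.1981, 0.0871]
tool_rot: [180.0, 0.0, 167.0]
contact_force: [-0.7, -0.2, 0.3]
grip_width: 0.0531
grip_force: 0.0
```

Run:
```python
from h import *
o=manip.get_obs();print(o['clock'],o['eef_pos'],o['tool_rot'])
im,d,p,E=grab('wrist');X=cloud(d,p,E);t=d>0
print('hub',circ(X,t,.036,.048,(.645,.195),.028))
plan([.646,.195,.018],None,6)
```

```text
2.6167 [0.64397606 0.198114   0.08712905] [1.79987389e+02 3.82996808e-02 1.66964049e+02]
hub (2454, array([0.6456, 0.1968, 0.0416]), array([0.6467, 0.1963]), 0.0182)
6 rows of [-0.001, -0.0011, 0.0289, 0.0, 0.0, 0.0]
```

Request:
step_arm(rows=[-0.003,-0.002,0.0216,0,0,0,-0.003,-0.002,0.0216,0,0,0,0,0,0.0216,0,0,0,0,0,0.0216,0,0,0,0,0,0.0216,0,0,0,0,0,0.0216,0,0,0,0,0,0.0216,0,0,0,0,0,0.0216,0,0,0,0,0,0,0,0,0,0,0,0,0,0,0])

```text
clock: 3.5
eef_pos: [0.6456, 0.1958, 0.0171]
tool_rot: [-180.0, -0.0, 166.9]
contact_force: [0.6, -0.1, 0.2]
grip_width: 0.053
grip_force: 0.0
```

Request:
step_arm(rows=[0,0,0,0,0,0,0,0,0,0,0,0,0,0,0,0,0,0,0,0,0,0,0,0,0,0,0,0,0,0,0,0,0,0,0,0], claw=-1)

```text
clock: 4.0
eef_pos: [0.646, 0.1959, 0.0182]
tool_rot: [180.0, 0.1, 166.9]
contact_force: [-0.8, 0.3, 3.7]
grip_width: 0.0353
grip_force: 30.0
```

Request:
step_arm(rows=[0,0,-0.01,0,0,0,0,0,-0.03,0,0,0,0,0,-0.04,0,0,0,0,0,-0.04,0,0,0,0,0,-0.04,0,0,0,0,0,-0.04,0,0,0,0.025,0.007,-0.01,0,0,0,0.05,0.014,0,0,0,0,0.06,0.017,0,0,0,0,0.06,0.017,0,0,0,0,0.06,0.017,0,0,0,0,0.06,0.017,0,0,0,0,0.06,0.017,0,0,0,0,0.06,0.017,0,0,0,0,0.06,0.017,0,0,0,0,0.06,0.017,0,0,0,0,0.05,0.013,0,0,0,0,0,0,0,0,0,0,0,0,0,0,0,0,0,0,0,0,0,0])

```text
clock: 5.67
eef_pos: [0.4252, 0.3167, 0.1016]
tool_rot: [-180.0, 0.0, 167.0]
contact_force: [-0.5, -0.1, -4.1]
grip_width: 0.0352
grip_force: 30.0
```

Run:
```python
from h import *
o=manip.get_obs();print(o['clock'],o['eef_pos'],o['tool_rot'])
im,d,p,E=grab('wrist');X=cloud(d,p,E);cv2.imwrite('pics/w2.png',im[...,::-1])
def fit(P):  # circle via RANSAC-free ellipse in metric plane: hull fit
    h=cv2.convexHull(P.astype(np.float32))[:,0]; return cv2.minEnclosingCircle(h),len(P)
for n in ['wrist','top','side']:
    im,d,p,E=grab(n);X=cloud(d,p,E);Z=X[...,2]
    m=(np.hypot(X[...,0]-.4245,X[...,1]-.317)<.085)&(Z>.034)&(Z<.046)
    print(n,fit(X[m][:,:2]),X[m].mean(0))
    m=(np.hypot(X[...,0]-o['eef_pos'][0],X[...,1]-o['eef_pos'][1])<.07)&(Z>.082)&(Z<.100)
    print(' disc',fit(X[m][:,:2]),X[m].mean(0))
plan([.4245,.317,.06],None,6)
```

```text
5.6667 [0.42519948 0.31666528 0.10161285] [-1.79992927e+02  4.07426867e-03  1.66962497e+02]
wrist (((0.4234594702720642, 0.3208649158477783), 0.061724767088890076), 7701) [0.38940218 0.33178268 0.03984955]
 disc (((0.42658501863479614, 0.3168649673461914), 0.05144212767481804), 13563) [0.40565275 0.32171226 0.09376155]
top (((0.42425698041915894, 0.316988080739975), 0.061833035200834274), 522) [0.41276033 0.29155756 0.03890468]
 disc (((0.42531850934028625, 0.3137134909629822), 0.05125502496957779), 204) [0.43561153 0.30782917 0.09284661]
side (((0.42675378918647766, 0.31770724058151245), 0.06406030058860779), 894) [0.42312078 0.29880036 0.04128074]
 disc (((0.42713966965675354, 0.31456470489501953), 0.051302552223205566), 519) [0.42818068 0.29835658 0.09501322]
6 rows of [0.0006, 0.0001, 0.0173, 0.0, 0.0, 0.0]
```

View pics/w2.png

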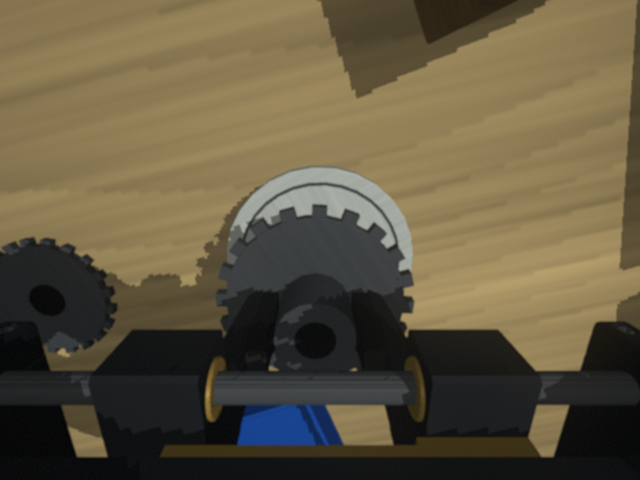

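The wrist view shows the sprocket hanging level above the platen, with the scribed circle's far arc at row 183. All three cameras put the platen about 3 mm to +y of the disc, so I'll shift by that and lower to just above contact.

Request:
step_arm(rows=[0.0024,0.0036,0.015,0,0,0,0.0024,0.0037,0.018,0,0,0,0,0,0.018,0,0,0,0,0,0.018,0,0,0,0,0,0.018,0,0,0,0,0,0.012,0,0,0,0,0,0.008,0,0,0,0,0,0,0,0,0,0,0,0,0,0,0])

```text
clock: 6.62
eef_pos: [0.4242, 0.32, 0.0588]
tool_rot: [180.0, 0.0, 166.9]
contact_force: [0.5, -0.3, -5.0]
grip_width: 0.0351
grip_force: 30.0
```

```bash
cat > c.py <<'E'
from h import *
from scipy.optimize import least_squares
o=manip.get_obs();print(o['clock'],o['eef_pos'],o['tool_rot'],o['contact_force'])
zd=.0475+max(0,o['eef_pos'][2]-.0535 if o['grip_force']>1 else 0)
def fit(P):
    q=cv2.minEnclosingCircle(P.astype(np.float32)); return np.round(q[0],4),round(q[1],4),len(P)
for n in ['wrist','top','side']:
    im,d,p,E=grab(n);X=cloud(d,p,E);Z=X[...,2];g=np.hypot(X[...,0]-.424,X[...,1]-.319)<.075
    m=g&(Z>.035)&(Z<.0425);print(n,'plat',fit(X[m][:,:2]))
    m=g&(Z>zd-.0035)&(Z<zd+.006)&(np.hypot(X[...,0]-.424,X[...,1]-.319)<.058); print('   disc',fit(X[m][:,:2]))
    cv2.imwrite('pics/p_%s.png'%n,im[...,::-1])
E
python3 c.py
```

```text
6.6167 [0.42419919 0.32003867 0.05881589] [1.79999922e+02 2.59547074e-03 1.66947574e+02] [ 0.46923192 -0.29795197 -5.00118786]
wrist plat (array([0.4255, 0.3203]), 0.0621, 9177)
   disc (array([0.425 , 0.3205]), 0.0514, 13040)
top plat (array([0.4249, 0.3171]), 0.0622, 338)
   disc (array([0.4241, 0.3173]), 0.0509, 125)
side plat (array([0.4267, 0.3186]), 0.0641, 303)
   disc (array([0.4265, 0.3185]), 0.0522, 443)
```

Sprocket and platen centres agree to under 1 mm in all cameras. Lowering gently.

Request:
step_arm(rows=[-0.0012,0,0.003,0,0,0,0,0,0.003,0,0,0,0,0,0.002,0,0,0,0,0,0.002,0,0,0,0,0,0.001,0,0,0,0,0,0,0,0,0,0,0,0,0,0,0])

```text
clock: 7.35
eef_pos: [0.4246, 0.3199, 0.0544]
tool_rot: [-180.0, -0.0, 166.9]
contact_force: [0.2, 0.2, -4.9]
grip_width: 0.0353
grip_force: 30.0
```

Request:
step_arm(rows=[0,0,0.001,0,0,0,0,0,0.0008,0,0,0,0,0,0,0,0,0])

```text
clock: 7.6
eef_pos: [0.4246, 0.32, 0.0542]
tool_rot: [180.0, 0.0, 167.0]
contact_force: [-2.4, -0.9, 2.6]
grip_width: 0.0352
grip_force: 30.0
```

Contact: the force flipped to +2.6 N. Releasing and rising.

Request:
step_arm(rows=[0,0,0,0,0,0,0,0,0,0,0,0,0,0,0,0,0,0,0,0,0,0,0,0,0,0,-0.02,0,0,0,0,0,-0.03,0,0,0,0,0,-0.05,0,0,0,0,0,-0.06,0,0,0,0,0,-0.08,0,0,0,0,0,-0.08,0,0,0,0,0,-0.08,0,0,0,0,0,-0.05,0,0,0], claw=0.2)

```text
clock: 8.6
eef_pos: [0.4249, 0.3201, 0.2377]
tool_rot: [179.8, 0.2, 167.0]
contact_force: [0.7, -0.9, -0.1]
grip_width: 0.0528
grip_force: 0.0
```

```bash
python3 c.py
python3 - <<'E'
from h import *
z=np.load('pics/top0.npz')
for n in ['top','side']:
    z=np.load('pics/%s0.npz'%n);X=z['X'];im=z['im'];print(n)
    yaw=np.radians(148.4);xd=np.array([np.cos(yaw),np.sin(yaw),0]);a=np.radians(32)
    nn=np.array([-np.sin(a)*xd[0],-np.sin(a)*xd[1],np.cos(a)]); px=np.array([np.cos(a)*xd[0],np.cos(a)*xd[1],np.sin(a)]); py=np.cross(nn,px)
    o=np.array([.6035,-.122,.1]); L=(X-o)@np.stack([px,py,nn],1)
    h=L[...,2]; r=np.hypot(L[...,0],L[...,1])
    m=(abs(h-.061)<.004)&(r<.03); print('innertop',L[m].mean(0),m.sum(),cv2.minEnclosingCircle(L[m][:,:2].astype(np.float32)))
    m=(abs(h-.036)<.004)&(r<.045); print('outertop',L[m].mean(0),m.sum(),cv2.minEnclosingCircle(L[m][:,:2].astype(np.float32)))
    m=(abs(h)<.006)&(r<.14); Q=L[m]; print('face',Q.mean(0),m.sum(),cv2.minAreaRect(Q[:,:2].astype(np.float32)))
    g=im.astype(int).sum(-1)
    m=(abs(h-.002)<.006)&(r>.03)&(r<.066)&(g<140)&(L[...,0]>0); print('tab?',L[m].mean(0) if m.any() else 0,m.sum())
E
```

```text
8.6 [0.42490999 0.32012822 0.23773525] [179.83984      0.21009933 166.9532203 ] [ 0.71768244 -0.86445446 -0.12072768]
wrist plat (array([0.4259, 0.3201]), 0.0621, 3811)
   disc (array([0.4259, 0.32  ]), 0.0512, 5510)
top plat (array([0.4237, 0.3174]), 0.0621, 639)
   disc (array([0.4245, 0.3155]), 0.0515, 741)
side plat (array([0.4252, 0.3208]), 0.0665, 324)
   disc (array([0.4245, 0.3185]), 0.057, 627)
top
innertop [-0.00248668  0.00025195  0.06234674] 114 ((-0.004307367838919163, -0.0005037752562202513), 0.015535524114966393)
outertop [0.00502651 0.00087194 0.03744059] 270 ((-0.003640183247625828, -0.00034302574931643903), 0.030601708218455315)
face [0.01172278 0.00257996 0.0022623 ] 2931 ((-0.005141884088516235, 0.028585761785507202), (0.164439395070076, 0.21910281479358673), 0.5417919158935547)
tab? [ 0.04446593 -0.0012611   0.00609832] 13
side
innertop [-0.00169131  0.0014617   0.06245868] 98 ((-0.004180749878287315, -0.0033030665945261717), 0.01683167926967144)
outertop [0.00264912 0.00708891 0.03761775] 215 ((-0.002859469037503004, -0.0021623100619763136), 0.03147435560822487)
face [0.00392703 0.01550986 0.00329493] 3132 ((-0.0035884231328964233, 0.028030864894390106), (0.22162044048309326, 0.1621200293302536), 89.74478912353516)
tab? [ 0.04836645 -0.00117053  0.00724713] 1
```

The sprocket is placed concentric: the wrist view gives the same centre for both within 0.1 mm. Next, hover square to the panel, tool x up the slope.

```bash
cat >> h.py <<'E'
yaw=np.radians(148.4);xd=np.array([np.cos(yaw),np.sin(yaw),0]);al=np.radians(32)
NN=np.array([-np.sin(al)*xd[0],-np.sin(al)*xd[1],np.cos(al)]);PX=np.array([np.cos(al)*xd[0],np.cos(al)*xd[1],np.sin(al)]);PY=np.cross(NN,PX)
O=np.array([.6075,-.124,.1]);RP=np.stack([PX,-PY,-NN],1)
E
python3 - <<'E'
from h import *
plan(O+.12*NN,RP,20)
# path check
T=toolT();print(O+.12*NN)
E
```

```text
20 rows of [-0.0497, -0.0447, -0.0098, -0.0028, 0.0177, 0.0101]
[ 0.66166158 -0.15732043  0.20176577]
```

Request:
step_arm(rows=[-0.05,-0.045,-0.01,-0.0028,0.0177,0.0101,-0.05,-0.045,-0.01,-0.0028,0.0177,0.0101,-0.05,-0.045,-0.01,-0.0028,0.0177,0.0101,-0.05,-0.045,-0.01,-0.0028,0.0177,0.0101,-0.05,-0.045,-0.01,-0.0028,0.0177,0.0101,-0.05,-0.045,-0.01,-0.0028,0.0177,0.0101,-0.05,-0.045,-0.01,-0.0028,0.0177,0.0101,-0.05,-0.045,-0.01,-0.0028,0.0177,0.0101,-0.05,-0.045,-0.01,-0.0028,0.0177,0.0101,-0.05,-0.045,-0.01,-0.0028,0.0177,0.0101,-0.05,-0.045,-0.01,-0.0028,0.0177,0.0101,-0.05,-0.045,-0.01,-0.0028,0.0177,0.0101,-0.05,-0.045,-0.01,-0.0028,0.0177,0.0101,-0.05,-0.045,-0.01,-0.0028,0.0177,0.0101,-0.05,-0.045,-0.01,-0.0028,0.0177,0.0101,-0.05,-0.045,-0.01,-0.0028,0.0177,0.0101,-0.05,-0.045,-0.01,-0.0028,0.0177,0.0101,-0.05,-0.045,-0.01,-0.0028,0.0177,0.0101,-0.05,-0.045,-0.01,-0.0028,0.0177,0.0101,-0.05,-0.045,-0.01,-0.0028,0.0177,0.0101], claw=1)

```text
clock: 10.42
eef_pos: [0.6622, -0.1621, 0.199]
tool_rot: [-179.7, -32.4, 148.1]
contact_force: [0.7, -0.1, 0.7]
grip_width: 0.088
grip_force: 0.0
```

Request:
step_arm(rows=[0,0,0,0,0,0,0,0,0,0,0,0,0,0,0,0,0,0])

```text
clock: 10.67
eef_pos: [0.6621, -0.1605, 0.2001]
tool_rot: [-179.8, -32.2, 148.2]
contact_force: [-0.6, -0.3, 0.3]
grip_width: 0.0883
grip_force: 0.0
```

```bash
cat > k.py <<'E'
from h import *
import sys
o=manip.get_obs();T=toolT(o);print(o['clock'],'tcp in panel',((T[:3,3]-O)@np.stack([PX,PY,NN],1)).round(4),'rotvec off deg',np.degrees(R.from_matrix(T[:3,:3].T@RP).as_rotvec()).round(2),o['q'].round(1))
im,d,p,E=grab('wrist');X=cloud(d,p,E);L=(X-O)@np.stack([PX,PY,NN],1);h=L[...,2];r=np.hypot(L[...,0],L[...,1])
np.savez('pics/k.npz',im=im,d=d,L=L);cv2.imwrite('pics/%s.png'%sys.argv[1],im[...,::-1])
def c(m,t):
    if m.sum()>10: q=cv2.minEnclosingCircle(L[m][:,:2].astype(np.float32));print(t,m.sum(),'mean',L[m].mean(0).round(4),'circ',np.round(q[0],4),round(q[1],4))
ok=d>0
c(ok&(abs(h-.061)<.004)&(r<.024),'inner');c(ok&(abs(h-.036)<.004)&(r<.04),'outer')
m=ok&(abs(h)<.008)&(r>.04)&(r<.07); Q=L[m];mu=Q.mean(0);n=np.linalg.svd(Q-mu,full_matrices=False)[2][2];n*=np.sign(n[2]);print('face h',mu,'normal',n)
# rectified view, 0.25 mm/px at several heights, tab direction up, y left
s=.0003
for hh,nm in ((.061,'in'),(.036,'out'),(.002,'face')):
    v,u=np.mgrid[0:400,0:400];W=O+((200-v)*s)[...,None]*PX+((200-u)*s)[...,None]*PY+hh*NN
    C=(W-E[:3,3])@E[:3,:3];mx=p['fx']*C[...,0]/-C[...,2]+p['cx'];my=p['fy']*C[...,1]/C[...,2]+p['cy']
    cv2.imwrite('pics/r_%s.png'%nm,cv2.remap(im,mx.astype(np.float32),my.astype(np.float32),1)[...,::-1])
a=[cv2.imread('pics/r_%s.png'%k) for k in('in','out')];cv2.imwrite('pics/%s_r.png'%sys.argv[1],np.hstack(a))
E
python3 k.py k1
```

```text
10.6667 tcp in panel [-0.0027  0.0025  0.1196] rotvec off deg [-0.13 -0.21 -0.14] [-24.8  54.4  24.2   4.8 133.4 -80.9]
inner 1552 mean [-0.0005 -0.0025  0.0613] circ [-0.0014 -0.0027] 0.0153
outer 3213 mean [ 0.0045 -0.0021  0.0363] circ [-0.0012 -0.0023] 0.0305
face h [0.00780793 0.00025522 0.00103251] normal [5.74238978e-04 3.15865622e-03 9.99994847e-01]
```

View pics/k1_r.png

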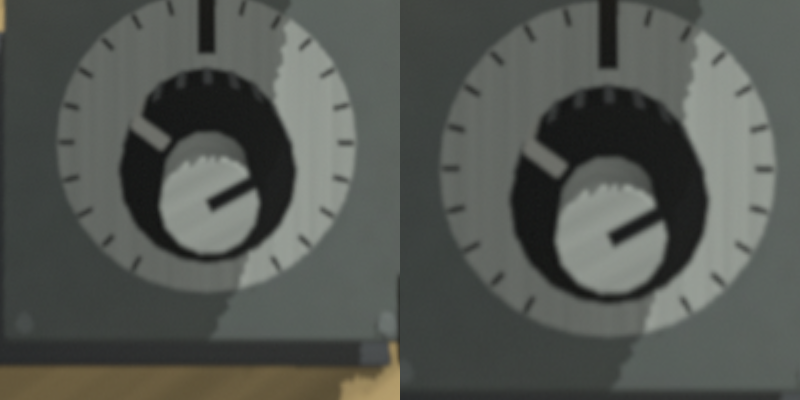

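The rectified view shows the outer line at about +55° (pixels (128,147)–(165,172) in the right half), the inner line at about −63°, and the tab straight up. I'll refine these numerically.

```bash
sed -i 's/^O=np.array.*;RP/O=np.array([.6075,-.124,.1])-.0013*PX-.0025*PY+.0003*NN;RP/' h.py
cat > ang.py <<'E'
from h import *
def rect(im,p,E,hh,s=.0002,n=700):
    v,u=np.mgrid[0:n,0:n];c=n//2;W=O+((c-v)*s)[...,None]*PX+((c-u)*s)[...,None]*PY+hh*NN
    C=(W-E[:3,3])@E[:3,:3];mx=p['fx']*C[...,0]/-C[...,2]+p['cx'];my=p['fy']*C[...,1]/C[...,2]+p['cy']
    return cv2.remap(im,mx.astype(np.float32),my.astype(np.float32),1).astype(int).sum(-1)/3,(c-v)*s,(c-u)*s
def measure(pr=True):
    im,d,p,E=grab('wrist')
    out={}
    def seg(hh,r0,r1,f,t,rel=None,cone=None):
        g,x,y=rect(im,p,E,hh);r=np.hypot(x,y);a=np.arctan2(y,x)
        m=f(g)&(r>r0)&(r<r1)
        if cone is not None: m&=abs(np.angle(np.exp(1j*(a-cone))))<.5
        k,l,st,c=cv2.connectedComponentsWithStats(m.astype(np.uint8))
        if k<2: print(t,'none');return
        i=1+np.argmax(st[1:,4]);P=np.stack([x[l==i],y[l==i]],1);mu=P.mean(0);e=np.linalg.svd(P-mu,full_matrices=False)[2][0];e*=np.sign(e@mu)
        print(t,'N',st[i,4],'pos ang',np.degrees(np.arctan2(mu[1],mu[0])).round(1),'axis ang',np.degrees(np.arctan2(e[1],e[0])).round(1),'mu',mu.round(4))
    seg(.004,.037,.060,lambda g:g<55,'tab',cone=0)
    seg(.036,.0175,.0295,lambda g:g>75,'outer',cone=CO)
    seg(.061,.002,.0145,lambda g:g<75,'inner',cone=CI)
if __name__=='__main__':
    import sys;CO=float(sys.argv[1]);CI=float(sys.argv[2]);measure()
E
python3 ang.py 0.96 -1.1
python3 - <<'E'
from h import *
print('to outer pre-grasp');plan(O+.085*NN,RP,8); 
T=toolT();print(RP.T@(O+.009*NN-T[:3,3])/.4)
E
```

```text
tab N 3531 pos ang -0.4 axis ang -0.0 mu [ 0.0486 -0.0003]
outer N 1561 pos ang 53.9 axis ang 53.8 mu [0.0139 0.019 ]
inner N 1011 pos ang -64.0 axis ang -62.6 mu [ 0.0037 -0.0075]
to outer pre-grasp
8 rows of [0.0001, 0.0014, 0.0111, -0.0002, -0.0001, -0.0001]
[0.0006569  0.0107856  0.27867246]
```

Outer is at +54°, inner at −63°, and the tab is on axis. Descending round the outer knob.

Request:
step_arm(rows=[0,0.0036,0.02,0,0,0,0.0007,0.0036,0.025,0,0,0,0,0.0036,0.025,0,0,0,0,0,0.027,0,0,0,0,0,0.03,0,0,0,0,0,0.03,0,0,0,0,0,0.03,0,0,0,0,0,0.03,0,0,0,0,0,0.025,0,0,0,0,0,0.02,0,0,0,0,0,0.01,0,0,0,0,0,0.005,0,0,0,0,0,0,0,0,0,0,0,0,0,0,0])

```text
clock: 11.93
eef_pos: [0.6143, -0.1264, 0.108]
tool_rot: [-179.8, -32.1, 148.2]
contact_force: [0.4, -0.5, 1.1]
grip_width: 0.0881
grip_force: 0.0
```

```bash
cat > w.py <<'E'
from h import *
o=manip.get_obs();T=toolT(o);print(o['clock'],'tcp in panel',((T[:3,3]-O)@np.stack([PX,PY,NN],1)).round(4),'to RP deg',np.degrees(R.from_matrix(T[:3,:3].T@RP).as_rotvec()).round(2),o['q'].round(1),o['contact_force'].round(1),o['torque'].round(2))
E
python3 w.py
```

```text
11.9333 tcp in panel [-0.0004  0.001   0.0102] to RP deg [-0.12 -0.05 -0.13] [-24.   50.2  48.4   4.2 113.2 -81.7] [ 0.4 -0.5  1.1] [-0.16 -0.22 -0.02]
```

Request:
step_arm(rows=[0.001,0.0025,0.001,0,0,0,0,0,0,0,0,0,0,0,0,0,0,0,0,0,0,0,0,0,0,0,0,0,0,0,0,0,0,0,0,0,0,0,0,0,0,0], claw=-1)

```text
clock: 12.52
eef_pos: [0.6142, -0.1254, 0.1072]
tool_rot: [-179.8, -32.1, 148.2]
contact_force: [0.6, -0.2, 0.3]
grip_width: 0.0592
grip_force: 30.0
```

```bash
python3 w.py
```

```text
12.5167 tcp in panel [-0.0003  0.0002  0.0092] to RP deg [-0.11 -0.1  -0.16] [-24.   50.2  48.5   4.3 113.2 -81.7] [ 0.6 -0.2  0.3] [-0.07 -0.23 -0.04]
```

Gripped centred at 59 mm, with no side force. Turning about the axis by 54°.

Request:
step_arm(rows=[0,0,0,0,0,0.02,0,0,0,0,0,0.04,0,0,0,0,0,0.04,0,0,0,0,0,0.04,0,0,0,0,0,0.04,0,0,0,0,0,0.04,0,0,0,0,0,0.04,0,0,0,0,0,0.04,0,0,0,0,0,0.04,0,0,0,0,0,0.04,0,0,0,0,0,0.04,0,0,0,0,0,0.04,0,0,0,0,0,0.04,0,0,0,0,0,0.04,0,0,0,0,0,0.04,0,0,0,0,0,0.02,0,0,0,0,0,0,0,0,0,0,0,0,0,0,0,0,0,0])

```text
clock: 14.1
eef_pos: [0.6143, -0.1253, 0.1072]
tool_rot: [-153.0, -18.1, 90.0]
contact_force: [3.6, 1.1, -0.1]
grip_width: 0.0594
grip_force: 30.0
```

```bash
python3 w.py; python3 ang.py 0 -1.1
```

```text
14.1 tcp in panel [-0.0004  0.      0.0092] to RP deg [-1.300e-01 -3.000e-02 -5.408e+01] [-23.9  50.2  48.5   4.3 113.1 -27.7] [ 3.6  1.1 -0.1] [-0.07 -0.56 -0.25]
tab N 4455 pos ang -1.1 axis ang -0.4 mu [ 0.0486 -0.0009]
outer N 1585 pos ang -0.2 axis ang -0.4 mu [ 0.0235 -0.0001]
inner N 1012 pos ang -63.5 axis ang -61.3 mu [ 0.0041 -0.0083]
```

Outer line is at −0.3° and the inner is unchanged. Releasing and withdrawing to check.

Request:
step_arm(rows=[0,0,0,0,0,0,0,0,0,0,0,0,0,0,0,0,0,0,0,0,0,0,0,0,0,0,0,0,0,0,0,0,-0.02,0,0,0,0,0,-0.03,0,0,0,0,0,-0.04,0,0,0,0,0,-0.04,0,0,0,0,0,-0.04,0,0,0,0,0,-0.03,0,0,0,0,0,-0.02,0,0,0,0,0,0,0,0,0,0,0,0,0,0,0], claw=1)

```text
clock: 15.32
eef_pos: [0.6541, -0.1499, 0.1818]
tool_rot: [-153.0, -18.0, 89.9]
contact_force: [-0.5, 0.0, -0.4]
grip_width: 0.088
grip_force: 0.0
```

```bash
python3 w.py; python3 ang.py 0 -1.1; sed -i 's/pics\/k.npz/pics\/kk.npz/' k.py; python3 k.py k2
```

```text
15.3167 tcp in panel [-0.0005  0.0001  0.0973] to RP deg [-1.400e-01 -2.000e-02 -5.416e+01] [-24.4  53.   30.1   4.8 128.7 -26.7] [-0.5  0.  -0.4] [-0.19 -0.16  0.  ]
tab N 4218 pos ang -0.7 axis ang -0.3 mu [ 0.0487 -0.0006]
outer N 1474 pos ang -0.4 axis ang -0.0 mu [ 0.0235 -0.0002]
inner N 1071 pos ang -63.4 axis ang -62.3 mu [ 0.0037 -0.0074]
15.3667 tcp in panel [-0.0005  0.0001  0.0968] rotvec off deg [ -0.19  -0.08 -54.16] [-24.4  53.   30.2   4.8 128.7 -26.7]
inner 1867 mean [ 0.0006 -0.0009  0.0609] circ [ 0.0002 -0.0005] 0.0153
outer 3722 mean [ 0.0041 -0.0057  0.036 ] circ [ 0.0002 -0.0002] 0.0306
face h [ 0.00498214 -0.0070338   0.00070149] normal [-5.24070973e-04  6.08377156e-04  9.99999678e-01]
```

Outer holds at about 0° and the inner is unchanged. Now grasp the inner knob, with the tips about 5 mm above the outer knob.

Request:
step_arm(rows=[0.001,0,0.02,0,0,0,0,0,0.025,0,0,0,0,0,0.025,0,0,0,0,0,0.025,0,0,0,0,0,0.02,0,0,0,0,0,0.015,0,0,0,0,0,0.0085,0,0,0,0,0,0,0,0,0,0,0,0,0,0,0], claw=0.2)

```text
clock: 16.17
eef_pos: [0.6289, -0.134, 0.1351]
tool_rot: [-153.0, -18.0, 89.9]
contact_force: [-0.4, 0.5, 0.0]
grip_width: 0.0526
grip_force: 0.0
```

```bash
python3 w.py
```

```text
16.1667 tcp in panel [-0.     -0.0002  0.042 ] to RP deg [-1.600e-01 -5.000e-02 -5.416e+01] [-24.1  50.8  42.4   4.4 118.6 -27.4] [-0.4  0.5  0. ] [-0.24 -0.13 -0.04]
```

Request:
step_arm(rows=[0,0,0,0,0,0,0,0,0,0,0,0,0,0,0,0,0,0,0,0,0,0,0,0,0,0,0,0,0,0,0,0,0,0,0,0,0,0,0,0,0,0], claw=-1)

```text
clock: 16.75
eef_pos: [0.6291, -0.1341, 0.135]
tool_rot: [-153.0, -18.0, 89.9]
contact_force: [1.0, -0.9, 0.0]
grip_width: 0.0292
grip_force: 30.0
```

```bash
python3 w.py; python3 ang.py 0 -1.1
```

```text
16.75 tcp in panel [-0.0002 -0.0002  0.0419] to RP deg [-1.400e-01 -2.000e-02 -5.415e+01] [-24.1  50.8  42.4   4.4 118.6 -27.4] [ 1.  -0.9  0. ] [-0.25 -0.42 -0.09]
tab N 4353 pos ang -1.0 axis ang -0.2 mu [ 0.0486 -0.0008]
outer N 1556 pos ang -0.3 axis ang -0.2 mu [ 0.0235 -0.0001]
inner N 1089 pos ang -63.1 axis ang -62.0 mu [ 0.0038 -0.0074]
```

Request:
step_arm(rows=[0,0,0,0,0,-0.02,0,0,0,0,0,-0.04,0,0,0,0,0,-0.04,0,0,0,0,0,-0.04,0,0,0,0,0,-0.04,0,0,0,0,0,-0.04,0,0,0,0,0,-0.04,0,0,0,0,0,-0.04,0,0,0,0,0,-0.04,0,0,0,0,0,-0.04,0,0,0,0,0,-0.04,0,0,0,0,0,-0.04,0,0,0,0,0,-0.04,0,0,0,0,0,-0.04,0,0,0,0,0,-0.04,0,0,0,0,0,-0.04,0,0,0,0,0,-0.04,0,0,0,0,0,-0.04,0,0,0,0,0,0,0,0,0,0,0,0])

```text
clock: 18.47
eef_pos: [0.6287, -0.1344, 0.1351]
tool_rot: [174.7, -31.7, 158.6]
contact_force: [-2.2, -2.5, 1.0]
grip_width: 0.0291
grip_force: 30.0
```

```bash
python3 w.py; python3 ang.py 0 0
```

```text
18.4667 tcp in panel [-0.      0.0002  0.0419] to RP deg [-0.13 -0.13  8.7 ] [-24.1  50.8  42.4   4.4 118.6 -90.3] [-2.2 -2.5  1. ] [-0.46  0.08  0.31]
tab N 3616 pos ang -0.2 axis ang 0.0 mu [ 0.0485 -0.0002]
outer N 1569 pos ang -0.8 axis ang 0.0 mu [ 0.0235 -0.0003]
inner N 1047 pos ang -0.3 axis ang 1.0 mu [ 0.0083 -0.0001]
```

Request:
step_arm(rows=[0,0,0,0,0,0,0,0,0,0,0,0,0,0,0,0,0,0,0,0,0,0,0,0,0,0,0,0,0,0,0,0,-0.02,0,0,0,0,0,-0.03,0,0,0,0,0,-0.04,0,0,0,0,0,-0.04,0,0,0,0,0,-0.03,0,0,0,0,0,-0.02,0,0,0,0,0,0,0,0,0,0,0,0,0,0,0], claw=0.5)

```text
clock: 19.6
eef_pos: [0.6616, -0.1539, 0.1956]
tool_rot: [174.6, -31.7, 158.8]
contact_force: [-0.7, -0.0, -0.2]
grip_width: 0.0661
grip_force: 0.0
```

```bash
python3 w.py; python3 ang.py 0 0; python3 k.py k3
python3 - <<'E'
from h import *
# lever ball from top & side now
for n in ['top','side']:
    im,d,p,E=grab(n);X=cloud(d,p,E);Z=X[...,2]
    m=(np.hypot(X[...,0]-.505,X[...,1]+.236)<.025)&(Z>.135)&(Z<.18);P=X[m]
    if len(P)>20:
        from scipy.optimize import least_squares
        s=least_squares(lambda c:np.linalg.norm(P-c,axis=1)-.013,P.mean(0)-[0,0,.01],loss='soft_l1',f_scale=.002).x
        print(n,len(P),s, 'console xy',[(s-O)@xd,(s-O)@np.array([-xd[1],xd[0],0])])
E
```

```text
19.6 tcp in panel [-0.0004 -0.0004  0.1135] to RP deg [-0.11 -0.12  8.84] [-24.4  54.   25.7   5.  132.1 -89.4] [-0.7 -0.  -0.2] [-0.11 -0.16  0.01]
tab N 3490 pos ang -0.3 axis ang -0.0 mu [ 0.0486 -0.0003]
outer N 1576 pos ang -0.7 axis ang 0.2 mu [ 0.0235 -0.0003]
inner N 949 pos ang -0.3 axis ang 0.9 mu [ 0.0082 -0.    ]
19.65 tcp in panel [-0.0004 -0.0004  0.1131] rotvec off deg [-0.11 -0.18  8.84] [-24.4  54.   25.8   5.  132.1 -89.4]
inner 1615 mean [0.0008 0.0001 0.061 ] circ [ 0.0002 -0.0006] 0.0155
outer 3341 mean [0.0059 0.0009 0.036 ] circ [0.0002 0.    ] 0.0305
face h [0.00762015 0.00108578 0.00073138] normal [-2.24142438e-04  1.10950343e-03  9.99999359e-01]
top 121 [ 0.50612052 -0.23709165  0.14826834] console xy [np.float64(0.028350644500116706), np.float64(0.15194461985468424)]
side 163 [ 0.50703658 -0.23452898  0.14965356] console xy [np.float64(0.028913205941318947), np.float64(0.14928192634474943)]
```

View pics/k3_r.png

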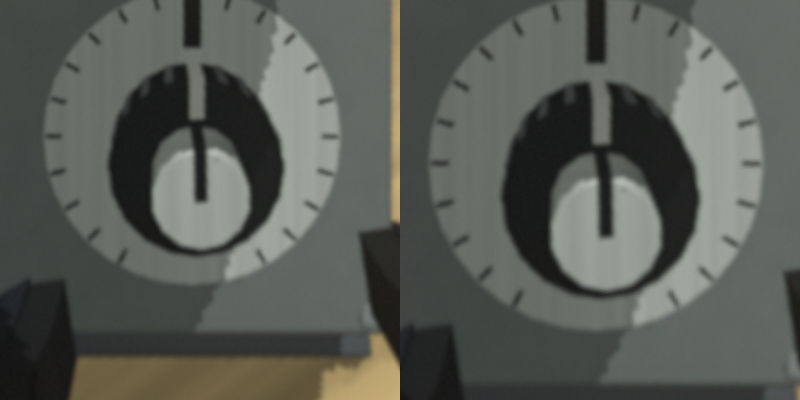

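Both lines meet the tab in line. The lever ball is at console (0.0285, 0.150) m, z 0.148, which matches its geometry. Moving to behind the ball with the fingers shut.

```bash
cat >> h.py <<'E'
yd=np.array([-xd[1],xd[0],0])
def con(x,y,z): q=O+x*xd+y*yd; q[2]=z; return q
E
python3 - <<'E'
from h import *
print(con(.085,.15,.21));plan(con(.085,.15,.22),down(148.4),12)
E
```

```text
[ 0.45888969 -0.2057519   0.21      ]
12 rows of [0.0333, -0.0287, 0.0038, 0.0022, -0.0298, 0.008]
```

Request:
step_arm(rows=[0.0333,-0.0287,0.0038,0.0022,-0.0298,0.008,0.0333,-0.0287,0.0038,0.0022,-0.0298,0.008,0.0333,-0.0287,0.0038,0.0022,-0.0298,0.008,0.0333,-0.0287,0.0038,0.0022,-0.0298,0.008,0.0333,-0.0287,0.0038,0.0022,-0.0298,0.008,0.0333,-0.0287,0.0038,0.0022,-0.0298,0.008,0.0333,-0.0287,0.0038,0.0022,-0.0298,0.008,0.0333,-0.0287,0.0038,0.0022,-0.0298,0.008,0.0333,-0.0287,0.0038,0.0022,-0.0298,0.008,0.0333,-0.0287,0.0038,0.0022,-0.0298,0.008,0.0333,-0.0287,0.0038,0.0022,-0.0298,0.008,0.0333,-0.0287,0.0038,0.0022,-0.0298,0.008,0,0,0,0,0,0,0,0,0,0,0,0,0,0,0,0,0,0], claw=-1)

```text
clock: 21.05
eef_pos: [0.4597, -0.2061, 0.2205]
tool_rot: [180.0, 0.1, 148.4]
contact_force: [0.2, 0.2, 0.0]
grip_width: 0.0004
grip_force: 0.0
```

```bash
cat > l.py <<'E'
from h import *
o=manip.get_obs();q=np.array(o['eef_pos']);print(o['clock'],'console',((q-O)@xd).round(4),((q-O)@yd).round(4),q[2].round(4),o['tool_rot'].round(1),o['grip_width'],'F along x',(o['contact_force']@xd).round(2),o['contact_force'].round(1))
E
python3 l.py
```

```text
21.05 console 0.0841 0.1499 0.2205 [1.800e+02 1.000e-01 1.484e+02] 0.0003807237427272786 F along x -0.07 [0.2 0.2 0. ]
```

Request:
step_arm(rows=[0,0,0.02,0,0,0,0,0,0.03,0,0,0,0,0,0.03,0,0,0,0,0,0.03,0,0,0,0,0,0.03,0,0,0,0,0,0.03,0,0,0,0,0,0.025,0,0,0,0,0,0.011,0,0,0,0,0,0,0,0,0,0,0,0,0,0,0])

```text
clock: 21.88
eef_pos: [0.4598, -0.2062, 0.1376]
tool_rot: [-180.0, 0.1, 148.4]
contact_force: [0.9, -0.4, -0.0]
grip_width: 0.0003
grip_force: 0.0
```

Request:
step_arm(rows=[-0.016,0,0,0,0,0,-0.016,0,0,0,0,0,-0.016,0,0,0,0,0,-0.016,0,0,0,0,0,-0.016,0,0,0,0,0,-0.012,0,0,0,0,0,-0.012,0,0,0,0,0,-0.012,0,0,0,0,0,-0.012,0,0,0,0,0,-0.012,0,0,0,0,0,-0.012,0,0,0,0,0,-0.012,0,0,0,0,0,-0.012,0,0,0,0,0,-0.012,0,0,0,0,0,-0.012,0,0,0,0,0,-0.012,0,0,0,0,0,-0.012,0,0,0,0,0,0,0,0,0,0,0,0,0,0,0,0,0])

```text
clock: 23.47
eef_pos: [0.5359, -0.2533, 0.138]
tool_rot: [-180.0, 0.1, 148.4]
contact_force: [-0.6, 0.6, 0.1]
grip_width: 0.0006
grip_force: 0.0
```

```bash
cat >> l.py <<'E'
from scipy.optimize import least_squares
for n in ['top','side']:
    im,d,p,E=grab(n);X=cloud(d,p,E);C=np.stack([(X-O)@xd,(X-O)@yd,X[...,2]],-1)
    m=(abs(C[...,1]-.15)<.018)&(C[...,0]>-.06)&(C[...,0]<.05)&(C[...,2]>.135)&(C[...,2]<.175);P=C[m]
    b=np.array([np.percentile(P[:,0],10)+.013 if len(P) else 0,.15,.148])
    P=P[np.linalg.norm(P-b,axis=1)<.022] if len(P) else P
    if len(P)>20: print(n,len(P),least_squares(lambda c:np.linalg.norm(P-c,axis=1)-.013,b,loss='soft_l1',f_scale=.002).x.round(4))
E
python3 l.py
```

```text
23.4667 console -0.0055 0.1501 0.138 [-1.800e+02  1.000e-01  1.484e+02] 0.0006279847923364624 F along x 0.79 [-0.6  0.6  0.1]
side 48 [-0.0271  0.1494  0.1502]
```

Request:
step_arm(rows=[-0.007,0,0,0,0,0,-0.007,0,0,0,0,0,-0.006,0,0,0,0,0,-0.005,0,0,0,0,0,0,0,0,0,0,0,0,0,0,0,0,0])

```text
clock: 24.07
eef_pos: [0.5444, -0.2585, 0.1381]
tool_rot: [-180.0, 0.1, 148.4]
contact_force: [-0.7, 0.3, -0.4]
grip_width: 0.0004
grip_force: 0.0
```

```bash
python3 l.py
```

```text
24.0667 console -0.0155 0.1501 0.1381 [-1.800e+02  1.000e-01  1.484e+02] 0.000350965283813607 F along x 0.71 [-0.7  0.3 -0.4]
side 40 [-0.0364  0.15    0.146 ]
```

Not at the stop yet (x −0.036 of −0.038, force still about 0.7 N). Nudging on.

Request:
step_arm(rows=[-0.003,0,0,0,0,0,-0.003,0,0,0,0,0,0,0,0,0,0,0,0,0,0,0,0,0])

```text
clock: 24.5
eef_pos: [0.5461, -0.2594, 0.138]
tool_rot: [-180.0, 0.1, 148.4]
contact_force: [-3.0, 1.8, 0.9]
grip_width: 0.0003
grip_force: 1.4
```

Request:
step_arm(rows=[-0.0025,0,0,0,0,0,0,0,0,0,0,0,0,0,0,0,0,0])

```text
clock: 24.75
eef_pos: [0.5462, -0.2595, 0.1379]
tool_rot: [-180.0, -0.0, 148.4]
contact_force: [-6.2, 3.0, 2.1]
grip_width: 0.0002
grip_force: 3.6
```

The force climbs to about 7 N with no more motion, so the lever is at its stop. Backing off, rising, and checking everything.

Request:
step_arm(rows=[0.01,0,0,0,0,0,0.03,0,0,0,0,0,0.04,0,0,0,0,0,0.05,0,0,0,0,0,0.04,0,-0.02,0,0,0,0,0,-0.05,0,0,0,0,0,-0.08,0,0,0,0,0,-0.08,0,0,0,0,0,-0.06,0,0,0,0,0,0,0,0,0,0,0,0,0,0,0])

```text
clock: 25.67
eef_pos: [0.4894, -0.2246, 0.2549]
tool_rot: [-180.0, 0.3, 148.4]
contact_force: [-0.0, 0.1, -1.5]
grip_width: 0.0007
grip_force: 0.0
```

```bash
python3 l.py
python3 - <<'E'
from h import *
im,d,p,E=grab('top');a=np.load('pics/top0.npz')['im'];cv2.imwrite('pics/top9.png',im[...,::-1])
s,_,_,_=grab('side');b=s[120:400,200:480,::-1]
cv2.imwrite('pics/fin.png',np.hstack([cv2.resize(im[100:340,80:520,::-1],(480,262)),cv2.resize(b,(262,262))]))
E
```

```text
25.6667 console 0.0491 0.1501 0.2549 [-180.     0.3  148.4] 0.0007358834438736926 F along x 0.06 [-0.   0.1 -1.5]
side 163 [-0.0381  0.1496  0.1455]
```

View pics/fin.png

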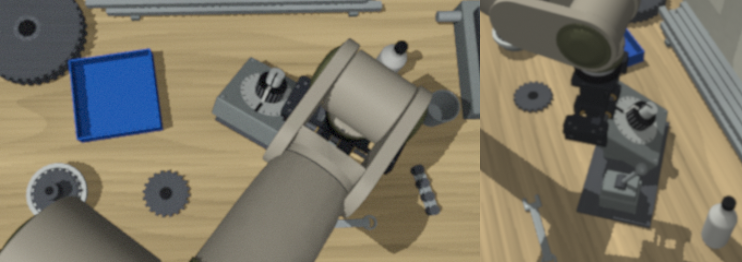

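The final view shows the sprocket on the platen (55,188), the tray empty, both pointer lines at the tab, the ball at x = −0.038 m (its stop), and the bystanders in place. Handing in.

```bash
python3 -c "
from station import manip
print(manip.hand_in())"
```

```text
the job is handed in; nothing more can be done
None
```

I handed the job in at about 26 s: by the cameras, the sprocket is centred hub up on the platen to about 1 mm, both knob lines are within about 1° of the tab, and the lock lever is at its front stop and released; the bystanders look undisturbed.

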